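# Flip a drained specimen tray right way up onto the drying plate

### The arm

A 6-joint arm with a two-finger parallel gripper is mounted at the origin on the work surface; the furniture and walls round the work are solid. World frame = base frame: x ahead of the robot, y to its left, z up, the work surface at z = 0. Lengths are in mm, angles in rad, forces in N, time in s.
With the tool pointing down it reaches from about 275 to 750 mm from the base axis. Payload 10.2 kg.
Tool frame: the origin (TCP) lies at the very end of the fingers, on their centre line; the grasp point (between the pads) lies 19 mm behind it; z points along the fingers, y is the line along which they close (so a half turn about z gives the same grasp; the last joint's range is limited). The gripper opens to 85 mm and grips with 20 to 120 N. Pads are 22 mm wide; open, the fingers measure 114 mm over their backs; the gripper's body (76 mm by 85 mm) begins 54 mm behind the grasp point. The pads swing forward as they close: fully open they stand 13 mm farther back than shut.
Start: joints at [-1.527, 0.313, 1.498, -0, 1.331, -0.223], TCP at [138.401, -506.435, 231.294] pointing down, gripper open.
Joint ranges: [-2.94, 2.94], [-0.97, 2.17], [0.19, 2.56], [-1.23, 4.37], [0.02, 3.11], [-2.88, 2.88]. Speed limits (rad/s): [2.39, 2.39, 3.01, 3.14, 3.14, 3.14].

### API

Orientations are given as a unit quaternion [w, x, y, z].
In Python, from rig import ctrl, vision gives the robot as it stands. The module is installed in compiled form; this text tells all that it offers.
- The arm moves only by the tool play_rows, never from a script. Its arguments are lists of equal length, an entry for each row: "translation": the shift along the tool's x, y, z in m, a list of three; "rotation": the turn, a rotation vector about the tool's x, y, z in rad, a list of three; "gripper": the gripper's target within -1 to 1 (shut at 1, half-way at 0, fully open at -1). A call has 1 to 10 rows; each row is the pose to reach, as a shift and turn from the pose commanded when the call began, along the tool's axes at that moment; what a row does not reach only later rows make up. A row lasts 1/8 s, in which the tool goes at most 62.5 mm and 10.7 degrees, less where a joint would pass 70% of its speed; a pose out of reach is approached as far as the arm can. A call with a gripper value outside its range is refused whole. The fingers move at their own pace and stop on an object; "force" is the grip in N (left out, the last holds). Time passes only in rows, so rows that repeat a pose let the fingers close. It gives the time, the measured TCP pose, the force, the opening and the grip force at its end, in the units of the state.
- ctrl.sense(): the state, without advancing time (a new reading comes with each control period).
- vision.capture(name): name is "side" or "top" or "wrist"; returns a dict with "pixels" (400x640x3 uint8, red, green, blue), "vfov" (degrees; the focal length in pixels is half the picture's height over the tangent of half this angle, whatever the lens; pixels are square), "cx", "cy" (the principal point, pixels), "rvec" (rotation vector, rad) and "tvec" (3), from world to camera coordinates, as OpenCV has them; the wrist camera has in their place "mount" (4x4, takes a point from camera to tool coordinates, whose origin is the TCP and whose axes are the flange's). Camera axes: x right, y down, z forward; pixel columns grow to the right and rows downward; lengths in mm; the calibration is good to about 2 mm. A picture is of the moment at which its call begins: read the wrist's pose just before it. There is no depth.
- ctrl.finish_job(): hands the job in; it is judged then, once.
The state is a dict: "time_s": time; "joints": joint angles; "dq": joint speeds; "tau": joint torques, N m; "eef_pos": TCP position; "ee_rot": TCP orientation; "force": force on the tool from outside, world axes, zero at the start; "wrist_torque": the same for the moment, N m; "grip_width": opening from 0.0 (shut) to 1.0 (fully open); "grip_force": force on a finger pad.
Only numpy, scipy, OpenCV 4.12 (cv2) and the standard library are available. Lean on these libraries where they do the work, as an engineer would, in place of code of your own. Each camera call takes 0.05 s, during which the arm holds its last target. There are 200 camera calls.

### The job

The little blue specimen tray has drained upside down and has to be turned right way up. With the closed fingertips only, without gripping or lifting it off, push it by its long side nearest you along the worktop until it stops against the low front edge of the aluminium plate, then push that side up so that the tray tips up on the edge and flips over, to lie flat and wholly on the plate with its pockets up, and move the hand away. Leave the two cassettes beside it and everything else where it is.

Things in the scene. Friction and masses are not known exactly. Their poses are not given: they have to be found in the camera images.
- tray: Blue plastic tray, pockets down, 40 to 80 g: flat slab 56 (x) x 90 (y) x 5 mm; beneath it a rim 7 mm high. Origin: centre of the slab's plain outer face (with white grip lines near the lip). z points from that face to the pockets: straight down at the start (origin 12 mm above the worktop), straight up once flipped. x points away from the robot, along the plate's x within 0.2 rad.
- lip (a point): Middle of the slab's long side nearest the robot, at x = -28 mm, on the corner between side and pocket face: 7 mm above the worktop at the start, slab side above it up to 12 mm. The pocket rim spans x = -14 to +26 mm and y = -42 to +42 mm: the slab overhangs it by 14 mm on the robot's side (free space beneath) and by only 2 mm on the far side. Same axes as the tray.
- plate: Aluminium plate fixed on the worktop, 80 (x) x 122 (y) x 5 mm thick. Origin: on the worktop under its centre. +x is the direction to push the tray (away from the robot, turned up to 0.45 rad to the left). Front edge: a straight vertical 5 mm step at x = -40 mm. Black rail along the rear only (x = 34 to 40 mm, 10 mm high); the 74 mm in front of it are free.
- plate_edge (a point): Middle of the top of the plate's front edge, 5 mm above the worktop; same axes as the plate. The tray's far rim meets it when the tray's centre is 26 mm in front of it; the tray starts with its centre 42 to 58 mm in front and up to 8 mm aside. Friction is about 0.6 everywhere.
- yellow_block: Yellow tissue cassette with a pink wax block, 28 x 46 x 14 mm, loose on the worktop, about 70 mm to one side of the tray's centre; origin at the centre of its underside. Bystander.
- blue_block: Light blue tissue cassette with a cream wax block, 28 x 46 x 14 mm, loose, about 70 mm to the other side; origin at the centre of its underside. Bystander.
- brown_bottle: Brown dropper bottle, 36 mm wide, 98 mm tall, standing loose; origin at the centre of its foot. Bystander.
- loupe: Black round loupe, 44 mm across, 40 mm high, loose; origin at the centre of its foot. Bystander.
- marker: Red and white marker pen, 135 mm long (y), 13 mm thick, lying loose; origin at its middle on the underside. Bystander.

How it is judged (in metres and radians):
On the way, in this order (a step that is already met when the one before it is completed fails the run):
1. the tray is pushed, lying flat upside down, against the front edge of the plate (contact force between tray and plate above 0.1 N and angle between tray's own z axis and vertical above 2.85 rad and x of tray in the frame of plate_edge below -0.02 m), for 0.04 s.
2. the tray stands tipped up on the plate's front edge (contact force between tray and plate above 0.05 N and angle between tray's own z axis and vertical between 1.2 and 2.1 rad and x of tray in the frame of plate_edge between -0.03 and 0.03 m), for 0.02 s.
At the end, for the whole second after the job is handed in: The tray lies flat on the aluminium plate, pockets up (within 6 degrees), its centre 24 to 50 mm behind the front edge and within 24 mm of the plate's middle line, at rest; both cassettes have moved less than 20 mm (angle between tray's own z axis and vertical below 0.1 rad and z of tray in the frame of plate_edge between -0.003 and 0.003 m and x of tray in the frame of plate_edge between 0.024 and 0.05 m and y of tray in the frame of plate_edge between -0.024 and 0.024 m and linear speed of tray below 0.02 m/s and distance of each of yellow_block, blue_block from where it was at the start of the episode below 0.02 m); the robot touches nothing.
It fails at once if the tray is lifted or carried instead of tipped on the edge (its centre more than 55 mm above the worktop) (height (world z) of tray above 0.055 m).
It fails at once if the tray is gripped or pressed harder than 40 N (contact force between the fingers and tray above 40 N).
It fails at once if a cassette is moved (distance of any of yellow_block, blue_block from where it was at the start of the episode above 0.02 m).
It fails at once if a bystander is disturbed (distance of any of brown_bottle, loupe, marker from where it was at the start of the episode above 0.03 m).
It also fails if it takes over 45 s, if anything falls off the work surface, if the arm or the gripper's body presses on something with over 40 N, if the wrist force passes 120 N, or if a joint passes its speed limit or range.

## Working session

There is one attempt and no reset: what is moved stays moved. The work goes in short steps, Python scripts to look and compute and a tool call to move; the robot and the scene stay as the last step left them, time stands still between calls to the robot, and variables do not carry over. Pictures are saved under pics/ and viewed, at most 12 in all, crops included, and the job is handed in when it is done.

Besides the shell and the picture viewer there is one more tool, called after "Call:" by a JSON object that holds its "fn" and its "kwargs", one argument or row to a line. play_rows: Moves the arm, as the interface text tells. Its arguments: {"type":"object","properties":{"translation":{"type":"array"},"rotation":{"type":"array"},"gripper":{"type":"array"},"force":{"type":"number"}},"required":["translation","rotation","gripper"]}

```bash
mkdir -p pics; cat > h.py <<'E'
import numpy as np, cv2
from rig import ctrl, vision
from scipy.spatial.transform import Rotation as R
def snap(n):
    s=ctrl.sense(); c=vision.capture(n); f=200/np.tan(np.radians(c['vfov'])/2)
    K=np.array([[f,0,c['cx']],[0,f,c['cy']],[0,0,1]])
    if n=='wrist':
        q=s['ee_rot']; T=np.eye(4); T[:3,:3]=R.from_quat([q[1],q[2],q[3],q[0]]).as_matrix(); T[:3,3]=s['eef_pos']
        M=T@np.array(c['mount']); Rc=M[:3,:3]; o=M[:3,3]
    else:
        Rc=cv2.Rodrigues(np.array(c['rvec'],float))[0].T; o=-Rc@np.array(c['tvec'],float).ravel()
    return np.array(c['pixels']),K,Rc,o
def ray(K,Rc,u): d=Rc@np.linalg.inv(K)@np.array([u[0],u[1],1.]); return d/np.linalg.norm(d)
def onz(K,Rc,o,u,z): d=ray(K,Rc,u); return o+d*(z-o[2])/d[2]
def proj(K,Rc,o,p): q=K@(Rc.T@(np.array(p)-o)); return q[:2]/q[2]
def save(im,n): cv2.imwrite('pics/'+n,cv2.cvtColor(im,cv2.COLOR_RGB2BGR))
E
python3 - <<'E'
from h import *
np.set_printoptions(precision=1,suppress=True)
s=ctrl.sense(); print(s['eef_pos'],s['ee_rot'],s['time_s'])
for n in('top','side'):
    im,K,Rc,o=snap(n); save(im,n+'0.png'); print(n,K[0,0],o,Rc[:,2])
E
```

```text
[ 138.4 -506.2  230.7] [-0.   1.   0.1  0. ] 0.0
top 437.34816698090196 [379.4 176.  982.8] [ 0.1  0.  -1. ]
side 459.55566955781256 [ 431.  -387.3  707. ] [ 0.1  0.6 -0.8]
```

View pics/top0.png

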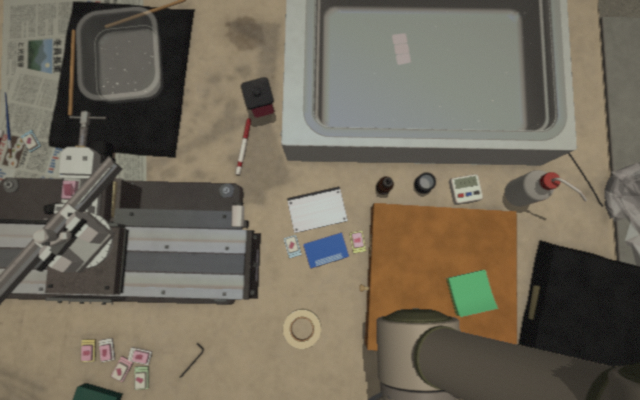

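View pics/side0.png

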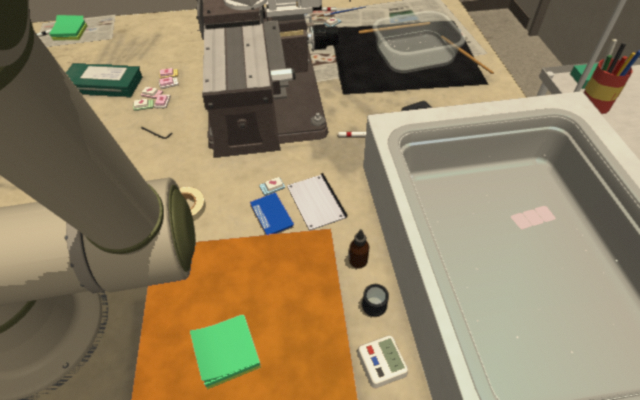

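The top view shows the tray at about (326,250), the plate at (317,209) with its rail on the upper side, and the cassettes at (292,245) and (359,241). The side view shows the tray at (271,214) and the plate at (317,201).

```bash
python3 - <<'E'
from h import *
np.set_printoptions(precision=1,suppress=True)
V={}
for n,roi in(('top',(280,180,90,95)),('side',(240,170,110,75))):
    im,K,Rc,o=snap(n); hsv=cv2.cvtColor(im,cv2.COLOR_RGB2HSV)
    x,y,w,h=roi; m=np.zeros(im.shape[:2],np.uint8); m[y:y+h,x:x+w]=1
    for k,mask,z in(('tray',(cv2.inRange(hsv,(100,110,40),(130,255,255))),12),('plate',cv2.inRange(hsv,(0,0,150),(180,40,255)),5)):
        mm=cv2.morphologyEx(mask*m,cv2.MORPH_OPEN,np.ones((3,3)))
        c=max(cv2.findContours(mm,0,2)[0],key=cv2.contourArea)
        h_=cv2.convexHull(c).reshape(-1,2)
        P=np.array([onz(K,Rc,o,u,z)[:2] for u in h_],np.float32)
        r=cv2.minAreaRect(P); print(n,k,r, 'px',c.reshape(-1,2).mean(0)); print(cv2.boxPoints(r))
        V[n,k]=(K,Rc,o,np.array(cv2.minAreaRect(c)[0]))
for k in('tray','plate'):
    a,b=V['top',k],V['side',k]; d1=ray(*a[:2],a[3]);d2=ray(*b[:2],b[3])
    t=np.linalg.lstsq(np.c_[d1,-d2],b[2]-a[2],rcond=None)[0]; print(k,'tri',a[2]+d1*t[0],b[2]+d2*t[1])
im,K,Rc,o=snap('top'); 
for u in((292,245),(359,241)): print(onz(K,Rc,o,u,10))
save(cv2.resize(im[170:280,270:390],None,fx=5,fy=5,interpolation=2),'crop1.png')
E
```

```text
top tray ((409.11810302734375, 174.80361938476562), (52.17090606689453, 85.81327056884766), 18.618854522705078) px [325.3 248.8]
[[370.7 207.1]
 [398.1 125.8]
 [447.5 142.5]
 [420.1 223.8]]
top plate ((497.11041259765625, 196.43655395507812), (73.2305679321289, 123.53730773925781), 14.463658332824707) px [320.1 211.2]
[[446.2 247.1]
 [477.1 127.5]
 [548.  145.8]
 [517.1 265.4]]
side tray ((408.2286071777344, 169.05685424804688), (53.61252975463867, 91.70494842529297), 18.030834197998047) px [271.9 212.1]
[[368.5 204.4]
 [396.9 117.2]
 [447.9 133.8]
 [419.5 221. ]]
side plate ((496.6258850097656, 191.75015258789062), (73.70511627197266, 122.04413604736328), 14.316247940063477) px [314.3 202.6]
[[445.8 241.8]
 [476.  123.5]
 [547.4 141.7]
 [517.2 260. ]]
tray tri [409.2 174.9   3.2] [408.8 174.9   3.2]
plate tri [498.  196.6  -3.8] [498.6 196.6  -3.8]
[417.9 249.5  10. ]
[430.8 101.4  10. ]
```

View pics/crop1.png

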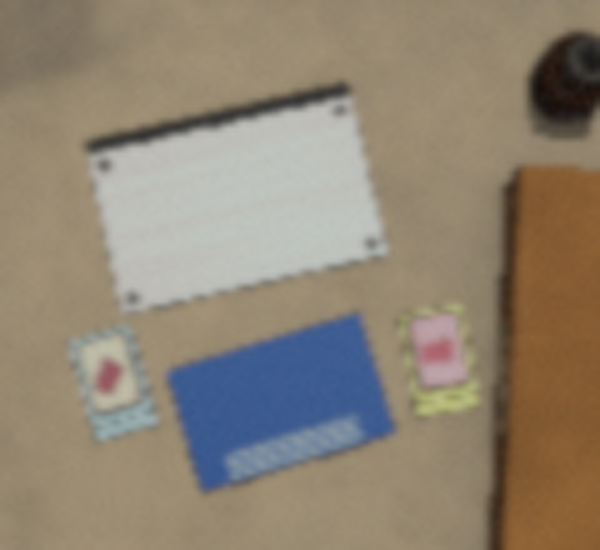

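The crop shows the plate turned by about 0.25 rad with its rail at the rear, and the tray by about 0.32 rad with grip lines on the robot's side. The cassettes lie left and right of the tray. Next I'll fly over and take a closer look with the wrist camera.

```bash
cat >> h.py <<'E'
def goal(yaw,th):
    ex=np.array([np.cos(yaw),np.sin(yaw),0]); d=np.sin(th)*ex-np.cos(th)*np.array([0,0,1]); y=np.array([np.sin(yaw),-np.cos(yaw),0])
    return np.c_[np.cross(y,d),y,d]
def rel(p,M):
    s=ctrl.sense(); q=s['ee_rot']; A=R.from_quat([q[1],q[2],q[3],q[0]])
    return (A.as_matrix().T@(np.array(p)-s['eef_pos'])/1e3).round(4).tolist(), (A.inv()*R.from_matrix(M)).as_rotvec().round(4).tolist()
E
python3 - <<'E'
from h import *
for p in([250,-380,230],[350,-180,230],[370,0,220],[350,155,200]): print(rel(p,goal(.25,0)))
E
```

```text
([0.141, -0.0924, 0.0011], [-0.0006, -0.0001, 0.0168])
([0.2902, -0.259, 0.0012], [-0.0006, -0.0001, 0.0168])
([0.3569, -0.4273, 0.0113], [-0.0006, -0.0001, 0.0168])
([0.3785, -0.5821, 0.0314], [-0.0006, -0.0001, 0.0168])
```

Call:
{"fn": "play_rows", "kwargs": {
  "translation": [
    [0.05, -0.03, 0],
    [0.1, -0.06, 0],
    [0.14, -0.092, 0],
    [0.18, -0.135, 0],
    [0.215, -0.175, 0],
    [0.25, -0.215, 0],
    [0.29, -0.259, 0],
    [0.31, -0.31, 0.003],
    [0.33, -0.36, 0.006],
    [0.357, -0.41, 0.01]
  ],
  "rotation": [
    [0, 0, 0.017],
    [0, 0, 0.017],
    [0, 0, 0.017],
    [0, 0, 0.017],
    [0, 0, 0.017],
    [0, 0, 0.017],
    [0, 0, 0.017],
    [0, 0, 0.017],
    [0, 0, 0.017],
    [0, 0, 0.017]
  ],
  "gripper": [1, 1, 1, 1, 1, 1, 1, 1, 1, 1]
}}

```text
time_s: 1.5
eef_pos: [374.6, -15.2, 221.5]
ee_rot: [0.0, 0.992, 0.124, 0.0]
force: [0.7, -1.0, -0.5]
grip_width: 0.003
grip_force: 0.0
```

```bash
python3 - <<'E'
from h import *
s=ctrl.sense(); print(s['time_s'],s['eef_pos'],s['force'],s['grip_width']); print(rel([350,155,200],goal(.25,0)))
E
```

```text
1.5 [374.60839038 -15.16584894 221.47039175] [ 0.69541003 -1.03565634 -0.48672308] 0.003446692914665029
([0.0181, -0.171, 0.0214], [0.0006, -0.0008, -0.0008])
```

Call:
{"fn": "play_rows", "kwargs": {
  "translation": [
    [0.004, -0.05, 0.005],
    [0.008, -0.1, 0.011],
    [0.014, -0.15, 0.016],
    [0.018, -0.171, 0.021],
    [0.018, -0.171, 0.021],
    [0.018, -0.171, 0.021]
  ],
  "rotation": [
    [0, 0, 0],
    [0, 0, 0],
    [0, 0, 0],
    [0, 0, 0],
    [0, 0, 0],
    [0, 0, 0]
  ],
  "gripper": [1, 1, 1, 1, 1, 1]
}}

```text
time_s: 2.25
eef_pos: [350.0, 152.7, 200.5]
ee_rot: [0.0, 0.992, 0.124, 0.0]
force: [-0.6, -0.3, 0.2]
grip_width: 0.001
grip_force: 0.0
```

```bash
python3 - <<'E'
from h import *
np.set_printoptions(precision=1,suppress=True)
print(ctrl.sense()['eef_pos'],ctrl.sense()['force'])
im,K,Rc,o=snap('wrist'); save(im,'w1.png'); print(o,Rc,K[0,0])
for p in((409,172,12),(498,194,5),(350,155,0)): print(proj(K,Rc,o,p))
E
```

```text
[350.  152.7 200.5] [-0.6 -0.3  0.2]
[425.  172.6 344.4] [[ 0.2 -0.9 -0.3]
 [-1.  -0.2 -0.1]
 [ 0.   0.3 -1. ]] 352.17001356275665
[318.4 106.1]
[318.8  -5.8]
[320.6 169.2]
```

View pics/w1.png

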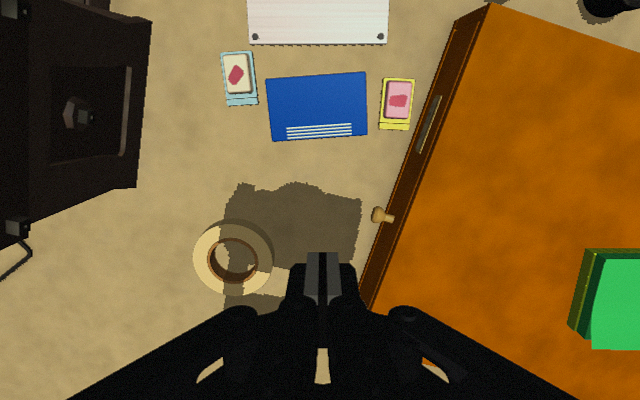

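The wrist view shows the tray at about (317,106), the plate's front edge at y≈44 (x from 248 to 387), the cassettes at (238,78) and (397,104), and a raised orange box on the right. I'll measure the tray and plate here, and the box's height too.

```bash
python3 - <<'E'
from h import *
np.set_printoptions(precision=1,suppress=True)
im,K,Rc,o=snap('wrist'); hsv=cv2.cvtColor(im,cv2.COLOR_RGB2HSV)
m=cv2.inRange(hsv,(105,150,60),(125,255,255)); m[:60]=0;m[150:]=0;m[:,:262]=0;m[:,372:]=0
m=cv2.morphologyEx(m,cv2.MORPH_CLOSE,np.ones((15,15)))
c=max(cv2.findContours(m,0,2)[0],key=cv2.contourArea)
r=cv2.minAreaRect(np.array([onz(K,Rc,o,u,12)[:2] for u in c.reshape(-1,2)],np.float32)); print('tray',r,np.radians(r[2]))
m=cv2.inRange(hsv,(0,0,160),(180,60,255)); pts=[]
for x in range(265,375,5):
    for y in range(60,30,-1):
        if m[y,x]: pts.append(onz(K,Rc,o,(x,y+.5),5)[:2]);break
    
l=cv2.fitLine(np.array(pts,np.float32),2,0,.01,.01).ravel(); print('edge',l,np.arctan2(l[1],l[0]))
for a in((248,43),(387,44)): print(onz(K,Rc,o,a,5))
for u in((238,78),(397,104),(250,104),(275,110),(379,128)): print('cas',u,onz(K,Rc,o,u,10))
t,Kt,Rt,ot=snap('top'); d1=ray(Kt,Rt,(372,205));d2=ray(K,Rc,(490,3))
q=np.linalg.lstsq(np.c_[d1,-d2],o-ot,rcond=None)[0]; print('box',ot+d1*q[0],o+d2*q[1])
E
```

```text
tray ((407.64947509765625, 173.00901794433594), (55.482933044433594, 88.99079132080078), 18.284339904785156) 0.31912193289228746
edge [  0.2  -1.  460.5 185.6] -1.3223143
[445.8 245.2   5. ]
[475.2 125.8   5. ]
cas (238, 78) [414.9 247.6  10. ]
cas (397, 104) [428.5 102.5  10. ]
cas (250, 104) [395.4 233.   10. ]
cas (275, 110) [395.8 209.7  10. ]
cas (379, 128) [403.8 112.1  10. ]
box [500.5  82.4  95. ] [500.5  82.5  95. ]
```

```bash
cat >> h.py <<'E'
Y=.2485; E0=np.array([460.5,185.5,0]); B=np.array([[np.cos(Y),-np.sin(Y),0],[np.sin(Y),np.cos(Y),0],[0,0,1]])
def W(x,y,z): return E0+B@np.array([x,y,z])
def loc(): return (B.T@(np.array(ctrl.sense()['eef_pos'])-E0)).round(1)
E
python3 - <<'E'
from h import *
print(loc())
for p in((-112,.5,40),(-112,.5,3)): print(rel(W(*p),goal(Y,.14)))
E
```

```text
[-115.1   -4.8  200.5]
([0.003, -0.0053, 0.1605], [0.0001, 0.1397, -0.0002])
([0.003, -0.0053, 0.1975], [0.0001, 0.1397, -0.0002])
```

Call:
{"fn": "play_rows", "kwargs": {
  "translation": [
    [0.003, -0.005, 0.05],
    [0.003, -0.005, 0.1],
    [0.003, -0.005, 0.14],
    [0.003, -0.005, 0.165],
    [0.003, -0.005, 0.18],
    [0.003, -0.0053, 0.19],
    [0.003, -0.0053, 0.196],
    [0.003, -0.0053, 0.1975],
    [0.003, -0.0053, 0.1975]
  ],
  "rotation": [
    [0, 0.05, 0],
    [0, 0.1, 0],
    [0, 0.14, 0],
    [0, 0.14, 0],
    [0, 0.14, 0],
    [0, 0.14, 0],
    [0, 0.14, 0],
    [0, 0.14, 0],
    [0, 0.14, 0]
  ],
  "gripper": [1, 1, 1, 1, 1, 1, 1, 1, 1]
}}

```text
time_s: 3.52
eef_pos: [351.7, 159.2, 3.1]
ee_rot: [-0.009, 0.99, 0.124, 0.07]
force: [0.7, 0.6, -0.3]
grip_width: 0.0
grip_force: 0.0
```

```bash
python3 - <<'E'
from h import *
print(loc(),ctrl.sense()['force'])
for p in((-96,.5,3),(-68,.5,3),(-64,.5,3)): print(rel(W(*p),goal(Y,.14)))
im,*_=snap('wrist'); save(im,'w2.png')
E
```

```text
[-112.     1.3    3.1] [ 0.67832804  0.62216725 -0.34404809]
([0.0158, 0.0008, 0.0023], [-0.0001, -0.0006, 0.0012])
([0.0435, 0.0008, 0.0062], [-0.0001, -0.0006, 0.0012])
([0.0475, 0.0008, 0.0068], [-0.0001, -0.0006, 0.0012])
```

View pics/w2.png

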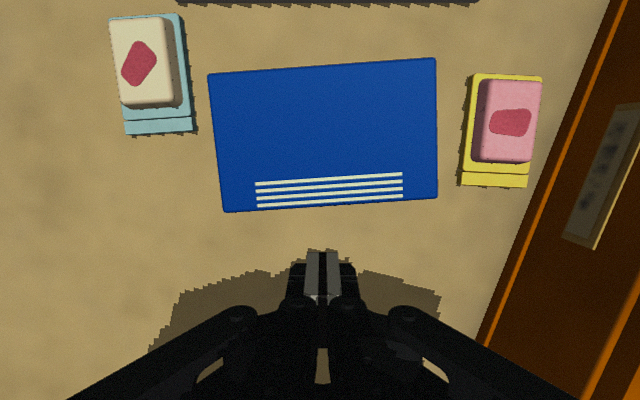

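The tip shows at about (323,250), 15–19 mm in front of the lip (330,208), and it is centred. Both cassettes are clear, so I'll push.

Call:
{"fn": "play_rows", "kwargs": {
  "translation": [
    [0.008, 0.0006, 0.0012],
    [0.014, 0.0008, 0.002],
    [0.019, 0.0008, 0.0027],
    [0.024, 0.0008, 0.0034],
    [0.029, 0.0008, 0.0041],
    [0.034, 0.0008, 0.0048],
    [0.038, 0.0008, 0.0054],
    [0.042, 0.0008, 0.006],
    [0.0445, 0.0008, 0.0064],
    [0.0455, 0.0008, 0.0065]
  ],
  "rotation": [
    [0, 0, 0],
    [0, 0, 0],
    [0, 0, 0],
    [0, 0, 0],
    [0, 0, 0],
    [0, 0, 0],
    [0, 0, 0],
    [0, 0, 0],
    [0, 0, 0],
    [0, 0, 0]
  ],
  "gripper": [1, 1, 1, 1, 1, 1, 1, 1, 1, 1]
}}

```text
time_s: 4.82
eef_pos: [396.3, 169.8, 2.7]
ee_rot: [-0.009, 0.99, 0.124, 0.069]
force: [-0.6, 0.0, -0.1]
grip_width: -0.007
grip_force: 0.1
```

```bash
python3 - <<'E'
from h import *
s=ctrl.sense();print(loc(),B.T@s['force'])
im,*_=snap('wrist'); save(im,'w3.png')
E
```

```text
[-66.1   0.6   2.7] [-0.57953534  0.18536369 -0.11979199]
```

View pics/w3.png

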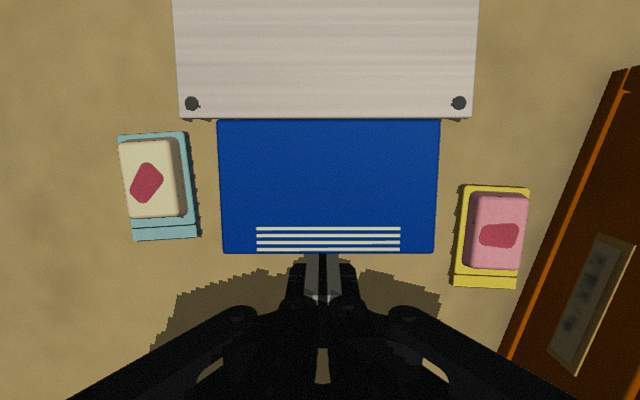

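The tray is aligned and about to meet the plate edge (y≈119), with the tip in the middle of the lip (323,253). I'll press on until a force builds up.

Call:
{"fn": "play_rows", "kwargs": {
  "translation": [
    [0.001, 0, 0.0001],
    [0.002, 0, 0.0002],
    [0.003, 0, 0.0003],
    [0.003, 0, 0.0003]
  ],
  "rotation": [
    [0, 0, 0],
    [0, 0, 0],
    [0, 0, 0],
    [0, 0, 0]
  ],
  "gripper": [1, 1, 1, 1]
}}

```text
time_s: 5.38
eef_pos: [398.9, 170.5, 2.8]
ee_rot: [-0.009, 0.99, 0.124, 0.069]
force: [-2.0, -1.6, -0.2]
grip_width: 0.001
grip_force: 0.6
```

Call:
{"fn": "play_rows", "kwargs": {
  "translation": [
    [0.001, 0, 0.0001],
    [0.0015, 0, 0.0002],
    [0.0015, 0, 0.0002]
  ],
  "rotation": [
    [0, 0, 0],
    [0, 0, 0],
    [0, 0, 0]
  ],
  "gripper": [1, 1, 1]
}}

```text
time_s: 5.75
eef_pos: [399.1, 170.7, 2.4]
ee_rot: [-0.009, 0.99, 0.124, 0.068]
force: [-6.2, -2.7, 3.5]
grip_width: 0.004
grip_force: 3.2
```

```bash
python3 - <<'E'
from h import *
s=ctrl.sense();print(loc(),B.T@s['force'])
x0,_,z0=loc()
# lip arc about edge; TCP keeps offset, extra forward preload
for f in range(0,125,10):
    a=np.radians(f); dx=54*(1-np.cos(a)); dz=54*np.sin(a); v=R.from_euler('y',-.14).as_matrix()@[dx,0,-dz]
    print(f,round(dx,1),round(dz,1),v.round(1))
E
```

```text
[-63.1   0.8   2.4] [-6.67109893 -1.14269841  3.45302273]
0 0.0 0.0 [0. 0. 0.]
10 0.8 9.4 [ 2.1  0.  -9.2]
20 3.3 18.5 [  5.8   0.  -17.8]
30 7.2 27.0 [ 10.9   0.  -25.7]
40 12.6 34.7 [ 17.4   0.  -32.6]
50 19.3 41.4 [ 24.9   0.  -38.3]
60 27.0 46.8 [ 33.3   0.  -42.5]
70 35.5 50.7 [ 42.3   0.  -45.3]
80 44.6 53.2 [ 51.6   0.  -46.4]
90 54.0 54.0 [ 61.    0.  -45.9]
100 63.4 53.2 [ 70.2   0.  -43.8]
110 72.5 50.7 [ 78.8   0.  -40.1]
120 81.0 46.8 [ 86.7   0.  -35. ]
```

Contact with the plate now reads about 7 N. I'll lift along the arc, keeping the forward pressure.

Call:
{"fn": "play_rows", "kwargs": {
  "translation": [
    [0.0008, 0, -0.0023],
    [0.0016, 0, -0.0046],
    [0.0025, 0, -0.0069],
    [0.0033, 0, -0.0092],
    [0.0042, 0, -0.0114],
    [0.0052, 0, -0.0136],
    [0.0062, 0, -0.0157],
    [0.0072, 0, -0.0178]
  ],
  "rotation": [
    [0, 0, 0],
    [0, 0, 0],
    [0, 0, 0],
    [0, 0, 0],
    [0, 0, 0],
    [0, 0, 0],
    [0, 0, 0],
    [0, 0, 0]
  ],
  "gripper": [1, 1, 1, 1, 1, 1, 1, 1]
}}

```text
time_s: 6.75
eef_pos: [403.4, 171.9, 21.0]
ee_rot: [-0.009, 0.99, 0.124, 0.067]
force: [-6.5, -1.5, 2.9]
grip_width: -0.001
grip_force: 3.1
```

```bash
python3 - <<'E'
from h import *
s=ctrl.sense();print(loc(),B.T@s['force'])
im,*_=snap('wrist'); im2,*_=snap('side'); save(np.hstack([im[::2,::2],cv2.resize(im2[170:245,240:360],(320,200))]),'w4.png')
E
```

```text
[-58.7   0.8  21. ] [-6.67363009  0.1853248   2.87096064]
```

View pics/w4.png

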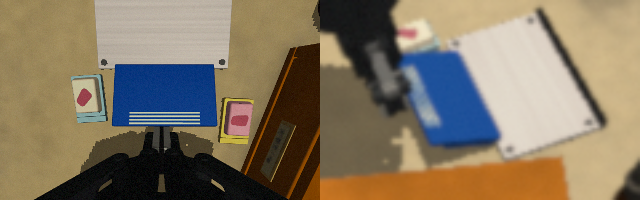

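The tray is tilted about 20° with its far side on the plate edge, and the forces are steady. I'll carry on.

Call:
{"fn": "play_rows", "kwargs": {
  "translation": [
    [0.0024, 0, -0.004],
    [0.005, 0, -0.0079],
    [0.008, 0, -0.0115],
    [0.0112, 0, -0.0148],
    [0.015, 0, -0.0178],
    [0.019, 0, -0.0205]
  ],
  "rotation": [
    [0, 0, 0],
    [0, 0, 0],
    [0, 0, 0],
    [0, 0, 0],
    [0, 0, 0],
    [0, 0, 0]
  ],
  "gripper": [1, 1, 1, 1, 1, 1]
}}

```text
time_s: 7.6
eef_pos: [420.9, 176.1, 44.7]
ee_rot: [-0.009, 0.99, 0.124, 0.07]
force: [0.3, -0.3, -0.5]
grip_width: -0.004
grip_force: 0.0
```

```bash
python3 - <<'E'
from h import *
s=ctrl.sense();print(loc(),B.T@s['force'])
im,*_=snap('wrist'); im2,*_=snap('side'); save(np.hstack([im[::2,::2],cv2.resize(im2[170:245,240:360],(320,200))]),'w5.png')
E
```

```text
[-40.7   0.6  44.7] [ 0.26474271 -0.36604821 -0.47230976]
```

View pics/w5.png

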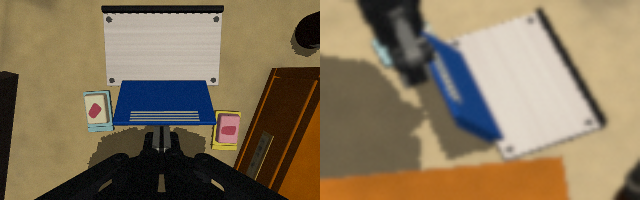

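The tray stands at about 50°, resting on the fingertip and the edge with very little force. I'll continue over the top.

Call:
{"fn": "play_rows", "kwargs": {
  "translation": [
    [0.0045, 0, -0.0022],
    [0.0087, 0, -0.0042],
    [0.0132, 0, -0.0057],
    [0.0178, 0, -0.0068],
    [0.0225, 0, -0.0076],
    [0.0272, 0, -0.008],
    [0.032, 0, -0.0079],
    [0.0366, 0, -0.0075],
    [0.041, 0, -0.0068],
    [0.0455, 0, -0.0055]
  ],
  "rotation": [
    [0, 0, 0],
    [0, 0, 0],
    [0, 0, 0],
    [0, 0, 0],
    [0, 0, 0],
    [0, 0, 0],
    [0, 0, 0],
    [0, 0, 0],
    [0, 0, 0],
    [0, 0, 0]
  ],
  "gripper": [1, 1, 1, 1, 1, 1, 1, 1, 1, 1]
}}

```text
time_s: 8.95
eef_pos: [463.7, 187.0, 56.2]
ee_rot: [-0.009, 0.99, 0.124, 0.069]
force: [0.0, 0.1, 0.0]
grip_width: 0.001
grip_force: 0.0
```

```bash
python3 - <<'E'
from h import *
s=ctrl.sense();print(loc(),B.T@s['force'])
im,*_=snap('wrist'); im2,*_=snap('side'); save(np.hstack([im[::2,::2],cv2.resize(im2[170:245,240:360],(320,200))]),'w6.png')
E
```

```text
[ 3.5  0.7 56.2] [0.0310361  0.06809518 0.0259779 ]
```

View pics/w6.png

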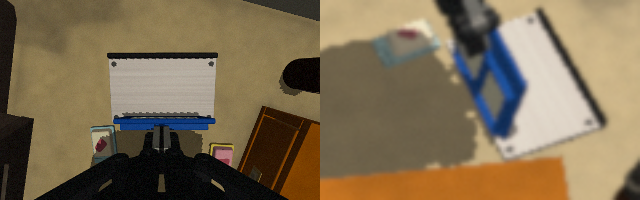

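The tray now stands nearly vertical on the edge, its pockets facing the robot. I'll nudge it on forwards and slightly down.

Call:
{"fn": "play_rows", "kwargs": {
  "translation": [
    [0.003, 0, 0.001],
    [0.006, 0, 0.002],
    [0.009, 0, 0.0035],
    [0.012, 0, 0.005],
    [0.015, 0, 0.007],
    [0.018, 0, 0.0085],
    [0.018, 0, 0.0085],
    [0.018, 0, 0.0085]
  ],
  "rotation": [
    [0, 0, 0],
    [0, 0, 0],
    [0, 0, 0],
    [0, 0, 0],
    [0, 0, 0],
    [0, 0, 0],
    [0, 0, 0],
    [0, 0, 0]
  ],
  "gripper": [1, 1, 1, 1, 1, 1, 1, 1]
}}

```text
time_s: 10.05
eef_pos: [481.8, 191.7, 50.3]
ee_rot: [-0.009, 0.99, 0.124, 0.069]
force: [-0.2, 0.0, -0.1]
grip_width: -0.001
grip_force: 0.0
```

```bash
python3 - <<'E'
from h import *
s=ctrl.sense();print(loc(),B.T@s['force'])
im,*_=snap('wrist'); im2,*_=snap('side'); save(np.hstack([im[::2,::2],cv2.resize(im2[170:245,240:360],(320,200))]),'w7.png')
E
```

```text
[22.1  0.7 50.3] [-0.16662478  0.08212076 -0.07492587]
```

View pics/w7.png

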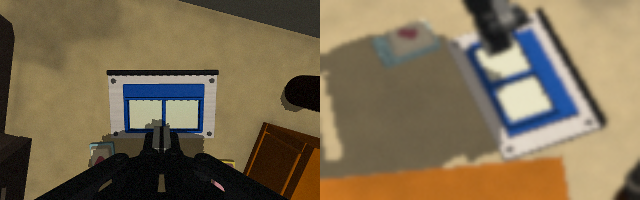

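It has flipped and lies on the plate with its pockets up. I'll move the hand up and back, then check its position.

Call:
{"fn": "play_rows", "kwargs": {
  "translation": [
    [0, 0, -0.03],
    [-0.02, 0, -0.07],
    [-0.05, 0, -0.11],
    [-0.08, 0, -0.14],
    [-0.1, 0, -0.15],
    [-0.1, 0, -0.15],
    [-0.1, 0, -0.15]
  ],
  "rotation": [
    [0, 0, 0],
    [0, 0, 0],
    [0, 0, 0],
    [0, 0, 0],
    [0, 0, 0],
    [0, 0, 0],
    [0, 0, 0]
  ],
  "gripper": [1, 1, 1, 1, 1, 1, 1]
}}

```text
time_s: 11.02
eef_pos: [366.1, 162.1, 184.7]
ee_rot: [-0.009, 0.99, 0.124, 0.069]
force: [1.0, -0.2, -0.3]
grip_width: -0.003
grip_force: 0.0
```

```bash
python3 - <<'E'
from h import *
im,K,Rc,o=snap('wrist'); hsv=cv2.cvtColor(im,cv2.COLOR_RGB2HSV); save(im,'w8.png')
u=proj(K,Rc,o,W(33,0,10)).astype(int); print(u,loc())
m=cv2.inRange(hsv,(105,150,40),(125,255,255)); m=cv2.morphologyEx(m,cv2.MORPH_OPEN,np.ones((3,3)))
c=max(cv2.findContours(m,0,2)[0],key=cv2.contourArea)
r=cv2.minAreaRect(np.array([(B.T@(onz(K,Rc,o,p,9)-E0))[:2] for p in c.reshape(-1,2)],np.float32)); print(r)
E
```

```text
[323  56] [-97.2   0.5 184.5]
((36.223628997802734, -0.9349479675292969), (55.10966491699219, 89.27517700195312), 0.05158912017941475)
```

View pics/w8.png

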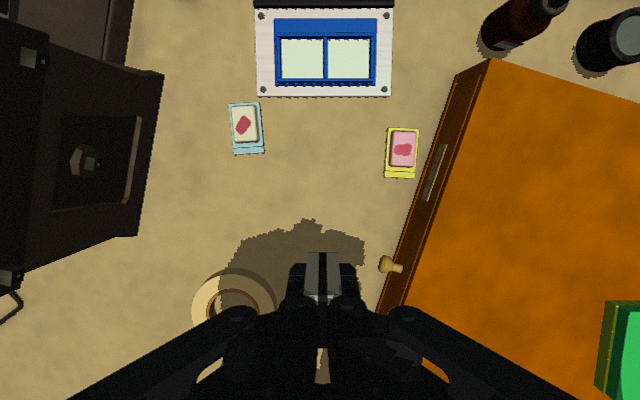

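The tray lies flat with its pockets up at (326,52), its centre 36 mm behind the edge and 1 mm off the middle line. The cassettes are where they were and the hand is clear.

```bash
python3 -c "
from rig import ctrl
print(ctrl.finish_job())"
```

```text
the job is handed in; nothing more can be done
None
```

I flipped the tray and handed the job in. It lies pockets up on the plate, its centre about 36 mm behind the front edge and 1 mm off the middle line; the cassettes look unmoved, and the judge returned no verdict.

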